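Stow a fuse carton in a paddle-latched utility box

TASK

Put the fuse carton away in the red utility box: pull up the recessed paddle handle in the lid to trip the latch while raising the lid, and swing the lid all the way back until it stands past upright. Then set the carton down flat, right way up, on the floor of the box without dropping it, let go, and leave the lid open; do not disturb the heat sink or the round blue chip case beside it.

Things in the scene. Friction and masses are not known exactly. Their poses are not given: they have to be found in the camera images.
- utility_box: Red steel box, fixed. Origin: centre of underside; x runs from front to hinge at the back, y left, z up. Base 150 (x) x 170 (y) x 58 mm high, 4 mm walls and floor, open on top; lid adds 46 mm. A black dish in the lid top: box x -65 to +23, y -44 to +44 mm, 40 mm deep. The paddle covers its back; its front, x -65 to -19, is an open finger well. A keeper lip juts 11 mm in at mid front rim.
- lid (a joint): Lid angle about the hinge along box y (rad): 0 shut and latched, grows as the front edge rises, 1.57 upright, stop at 1.75. Stiff hinge: it stays where left. Raising takes about 0.55 N m. It cannot rise until the paddle is pulled past about 0.3, and the paddle must be kept pulled until the lid is at about 0.12.
- paddle (a joint): Paddle angle relative to the lid (rad): 0 flush in the dish, grows as its free edge (on the robot's side) is pulled up, stop at 0.70. A light spring returns it; 1 to 3 N at the edge pulls it. It draws back the latch bolt, free at about 0.3. Pulled on against its stop it lifts the lid.
- paddle_edge (a point): Middle of the lower side of the paddle's free edge; moves with it, axes the paddle's. Paddle: steel flap 36 mm long (hinged at its far side), 70 wide, 5 thick. With the lid shut this point is at box x -19 mm, 97 mm above the bench, 33 mm above the dish floor; a fingertip leaning forward can hook under it from the well.
- lid_hinge (a point): On the hinge line, middle of the lid's back lower edge; axes are the lid's (equal to the box's when shut). Box x +75 mm, 58 mm above the bench. Above and behind it a shelf with a long tube lamp overhangs the bench: keep the wrist low or on the robot's side there (lamp's underside 395 mm above the bench, its front about 0.74 m from the base axis).
- lid_front_edge (a point): Middle of the lid's front lower edge, 150 mm from the hinge; axes are the lid's. Lid 150 x 170 x 46 mm, underside flat but for the latch bolt, 24 mm wide (y -12 to +12), standing 14 mm below it, 9 to 41 mm behind the front edge.
- fuse_carton_center (a point): Centre (half-way up) of the small beige card box of fuses, loose, 42 (its x) x 62 (its y) x 24 mm (z), about 30 g, lying in front of the utility box; grasp it across the 42 mm side. Axes are the carton's.
- chip_case: Round light-blue clam case, about 40 mm diameter, 13 mm high, loose, front right of the box; origin at the centre of its underside. Bystander.
- heat_sink: Small black finned heat sink, 28 x 36 x 18 mm high, loose, right of the box's front; origin at the centre of its underside. Bystander.
There are look-alikes about, which are no part of the job. Of the things that look like the part that bears fuse_carton_center, take the one that is farthest to the robot's left at the start.

How it is judged:
On the way, in this order (a step that is already met when the one before it is completed fails the run):
1. the paddle is pulled and the lid has begun to rise, free of its latch (value of joint paddle above 0.2 rad and value of joint lid above 0.06 rad), for 0.05 s.
2. the lid is swung back to upright or beyond (value of joint lid above 1.5 rad), for 0.2 s.
3. the carton, still held, is lowered to within 10 mm of the floor inside the box (z of fuse_carton_center in the frame of utility_box below 0.026 m and x of fuse_carton_center in the frame of utility_box between -0.06 and 0.06 m and y of fuse_carton_center in the frame of utility_box between -0.07 and 0.07 m and contact force between the fingers and fuse_carton above 0.3 N), for 0.05 s.
At the end, for the whole second after the job is handed in: The lid stands open at 1.5 rad or more, and the carton lies at rest, right way up and flat (within 0.15 rad), on the floor inside the box (centre 11 to 21 mm above the box origin, within 60 mm of the box centre in x and 70 mm in y) (value of joint lid above 1.5 rad and z of fuse_carton_center in the frame of utility_box between 0.011 and 0.021 m and x of fuse_carton_center in the frame of utility_box between -0.06 and 0.06 m and y of fuse_carton_center in the frame of utility_box between -0.07 and 0.07 m and angle between fuse_carton_center's own z axis and vertical below 0.15 rad and linear speed of fuse_carton below 0.02 m/s); the robot touches nothing.
It fails at once if the heat sink or the chip case is moved more than 30 mm (distance of any of heat_sink, chip_case from where it was at the start of the episode above 0.03 m).
It also fails if it takes over 64 s, if anything falls off the work surface, if the arm or the gripper's body presses on something with over 40 N, if the wrist force passes 120 N, or if a joint passes its speed limit or range.

ROBOT

A 7-joint arm with a two-finger parallel gripper is mounted at the origin on a cart in front of the work surface, level with it; the furniture and walls round the work are solid. World frame = base frame: x ahead of the robot, y to its left, z up, the work surface at z = 0. Lengths are in m, angles in rad, forces in N, time in s.
With the tool pointing down it reaches from about 0.35 to 0.775 m from the base axis. Payload 3.1 kg.
Tool frame: the origin (TCP) lies between the finger pads; the fingertips stand ahead of it and the grasp point (between the pads) lies 11 mm behind it (finger_overhang is the z of the fingertips in the tool frame, in m); z points along the fingers, y is the line along which they close (so a half turn about z gives the same grasp; the last joint's range is limited). The gripper opens to 85 mm and grips with 20 to 120 N. Pads are 22 mm wide; open, the fingers measure 114 mm over their backs; the gripper's body (76 mm by 85 mm) begins 54 mm behind the grasp point. The pads swing forward as they close: fully open they stand 13 mm farther back than shut.
Start: joints at [1.148, 0.311, 0.014, 1.512, -0.004, 1.319, -0.027], TCP at [0.204, -0.511, 0.239] pointing down, gripper open.
Joint ranges: [-2.7, 2.7], [-0.3, 1.91], [-1.27, 1.3], [0.12, 2.57], [-1.44, 4.58], [0.2, 2.03], [-3.05, 3.05]. Speed limits (rad/s): [2.79, 2.79, 3.14, 3.14, 3.14, 3.14, 3.14].

INTERFACE

Orientations are given as a rotation vector (axis times angle).
In Python, from cell import * gives the robot as it stands.
- The arm moves only by the tool step_arm, never from a script. Its argument "steps" is a list of rows, each an object with "xyz": the shift along the tool's x, y, z in mm, a list of three; "yaw": the turn about the tool's z in degrees. In form: [{"xyz": [dx, dy, dz], "yaw": yaw}, ...]. A call has 1 to 10 rows; each row shifts and turns the commanded pose from where the row before left it, along the tool's axes as they then stand; what a row does not reach is not made up. A row lasts 1/12 s, in which the tool goes at most 41.7 mm and 7.16 degrees, less where a joint would pass 70% of its speed; a pose out of reach is approached as far as the arm can. A call with a gripper value outside its range is refused whole. "fingers" is the closure in counts, from 0 (fully open) to 255 (shut), set as the call begins (left out, the last holds). The fingers move at their own pace and stop on an object; "grip_force" is the grip in N (left out, the last holds). Time passes only in rows, so rows that do not move let the fingers close. It gives the time, the measured TCP pose, the force, the opening and the grip force at its end, in the units of the state.
- sense(): the state, without advancing time (a new reading comes with each control period).
- capture(name): name is "scene" or "top" or "wrist"; returns (picture, depth): 384x512x3 uint8, blue, green, red; 384x512 float32, m along the optical axis (not along the pixel's ray), 0 where there is no reading.
- camera_info(name): a dict with "vertical_fov" (degrees; the focal length in pixels is half the picture's height over the tangent of half this angle, whatever the lens; pixels are square), "cx", "cy" (the principal point, pixels), "k1" (the pictures are not rectified: a ray, as slopes to the right and down, at radius r is drawn at 1 + k1 r^2 times it, then the intrinsics apply), "rvec" (rotation vector, rad) and "tvec" (3), from world to camera coordinates, as OpenCV has them; the wrist camera has in their place "tool_from_camera" (4x4, takes a point from camera to tool coordinates, whose origin is the TCP and whose axes are the flange's). Camera axes: x right, y down, z forward; pixel columns grow to the right and rows downward; lengths in m; the calibration is good to about 2 mm. A picture is of the moment at which its call begins: read the wrist's pose just before it. camera_info takes no time and is no camera call.
- close_job(): hands the job in; it is judged then, once.
The state is a dict: "clock": time; "joint_pos": joint angles; "qvel": joint speeds; "effort": joint torques, N m; "ee_pos": TCP position; "tcp_rot": TCP orientation; "force": force on the tool from outside, world axes, zero at the start; "moment": the same for the moment, N m; "grip_width": finger opening in m; "finger_force": force on a finger pad.
Only numpy, scipy, OpenCV 4.12 (cv2) and the standard library are available. Lean on these libraries where they do the work, as an engineer would, in place of code of your own. Each camera call takes 0.05 s, during which the arm holds its last target. There are 200 camera calls.

## Working session

There is one attempt and no reset: what is moved stays moved. The work goes in short steps, Python scripts to look and compute and a tool call to move; the robot and the scene stay as the last step left them, time stands still between calls to the robot, and variables do not carry over. Pictures are saved under pics/ and viewed, at most 10 in all, crops included, and the job is handed in when it is done.

Besides the shell and the picture viewer there is one more tool, called after "Call:" in YAML: its name, and indented under it one key for each argument. step_arm: Moves the arm, as the interface text tells. Its arguments: {"type":"object","properties":{"steps":{"type":"array","items":{"type":"object","properties":{"xyz":{"type":"array","items":{"type":"number"}},"yaw":{"type":"number"}}}},"fingers":{"type":"number"},"grip_force":{"type":"number"}},"required":["steps"]}

```bash
mkdir -p pics; ls; cat > h.py <<'E'
from cell import *
import numpy as np, cv2
from scipy.spatial.transform import Rotation as R
def cam(n,st=None):
    c=camera_info(n); f=192/np.tan(np.radians(c['vertical_fov']/2))
    if 'rvec' in c:
        M=R.from_rotvec(np.ravel(c['rvec'])).as_matrix(); t=np.ravel(c['tvec']); Rw=M.T; o=-M.T@t
    else:
        T=np.array(c['tool_from_camera']); Rt=R.from_rotvec(st['tcp_rot']).as_matrix()
        Rw=Rt@T[:3,:3]; o=Rt@T[:3,3]+np.array(st['ee_pos'])
    return c,f,Rw,o
def rays(n,uv,st=None):
    c,f,Rw,o=cam(n,st); uv=np.atleast_2d(uv).astype(float)
    d=(uv-[c['cx'],c['cy']])/f; s=d.copy()
    for _ in range(20): s=d/(1+c['k1']*(s**2).sum(1,keepdims=True))
    return o,np.c_[s,np.ones(len(s))]@Rw.T
def onz(n,uv,z,st=None):
    o,d=rays(n,uv,st); return o+d*((z-o[2])/d[:,2])[:,None]
def bydepth(n,uv,dep,st=None):
    o,d=rays(n,uv,st); uv=np.atleast_2d(uv).astype(int); return o+d*dep[uv[:,1],uv[:,0]][:,None]
E
python3 - <<'E'
from h import *
s=sense(); print(s)
P=[]
for n in('scene','top'):
    p,d=capture(n); np.savez(n+'.npz',p=p,d=d); P.append(p); print(n,cam(n)[3],camera_info(n)['vertical_fov'],(d>0).mean())
cv2.imwrite('pics/a.png',cv2.resize(P[0],(800,600)));cv2.imwrite('pics/b.png',cv2.resize(P[1],(800,600)))
E
```

```text
pics
{'clock': 0.0, 'joint_pos': array([ 1.14828643,  0.31173924,  0.01395393,  1.51306041, -0.00444576,
        1.31918208, -0.02720563]), 'qvel': array([ 2.17311099e-04,  9.49994211e-05,  1.03031417e-03,  1.40886382e-03,
       -7.41033267e-04,  1.24529599e-04,  5.34669170e-04]), 'effort': array([-2.61167975e-05, -3.79916489e+01,  1.45998937e-01, -2.30586433e+01,
        1.23453201e-02,  1.35969112e-02, -1.99014714e-06]), 'ee_pos': array([ 0.20420187, -0.50992528,  0.23821213]), 'tcp_rot': array([-3.08252220e+00, -5.94278056e-01,  7.63489292e-04]), 'force': array([0.77062185, 0.70529944, 0.24146104]), 'moment': array([-0.05226329,  0.02101305,  0.01671291]), 'finger_force': 0.0, 'grip_width': 0.08547921055867194}
scene [ 0.7464147  -0.30055752  0.632329  ] 46.50684779613265 0.996246337890625
top [0.29618461 0.31236809 0.92440902] 51.00742879751569 0.99591064453125
```

View pics/a.png

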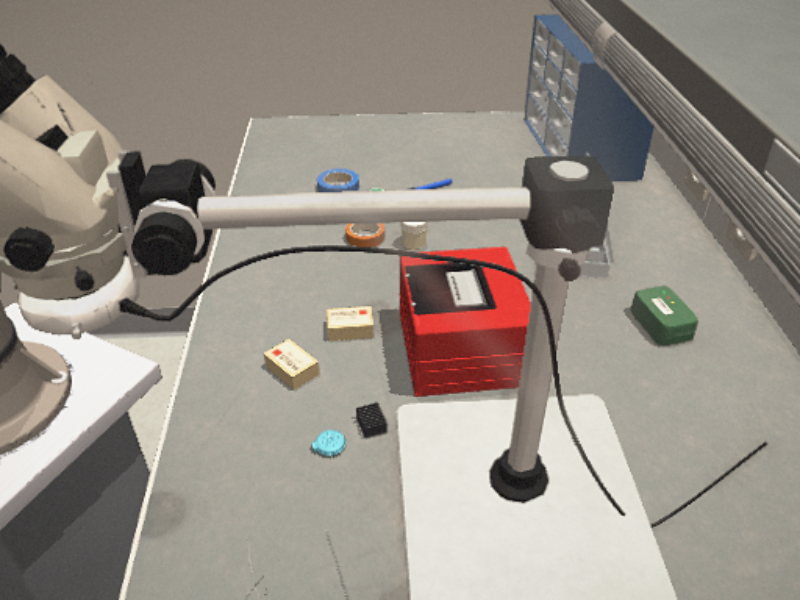

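View pics/b.png

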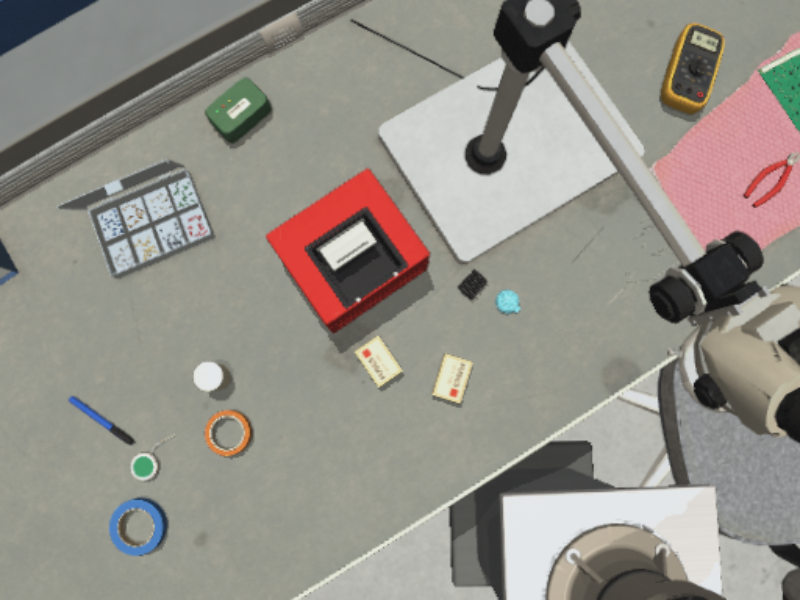

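The scene view shows the red box, with two beige cartons in front of it at (350,322) and (291,362). The heat sink is at (371,419) and the chip case at (329,443), and a boom-arm stand is beside them. In the top view the same things are at: box (348,250), cartons (378,361) and (453,378), heat sink (472,284), chip case (508,301).

```bash
python3 - <<'E'
from h import *
z=np.load('top.npz');p,d=z['p'],z['d'];k=512/800
def q(l,u): 
    u=np.array(u)*k; print(l,bydepth('top',u,d).round(3).tolist())
q('cartons',[[378,361],[453,378]]);q('hs,chip',[[472,284],[508,301]])
q('box corners top',[[268,238],[369,171],[429,252],[336,318]])
q('dish',[[360,270],[370,290],[345,245],[365,303]])
q('stand',[[485,153],[540,20],[620,130],[560,60],[680,230],[670,300],[750,250],[700,340]]); q('bench',[[300,450],[300,598],[740,330]])
hsv=cv2.cvtColor(p,cv2.COLOR_BGR2HSV)
# beige cartons
m=cv2.inRange(hsv,(15,40,120),(35,160,255)); m[:, :200]=0; m[:200]=0; m[260:]=0;m[:,320:]=0
m=cv2.morphologyEx(m,cv2.MORPH_CLOSE,np.ones((5,5)))
for c in cv2.findContours(m,0,2)[0]:
    if cv2.contourArea(c)>200: 
        r=cv2.minAreaRect(c); b=cv2.boxPoints(r); print('carton',r, onz('top',b,.024).round(4).tolist())
m=cv2.inRange(hsv,(0,150,90),(8,255,255))|cv2.inRange(hsv,(172,150,90),(180,255,255))
c=max(cv2.findContours(m,0,2)[0],key=cv2.contourArea)
full=np.zeros_like(m);cv2.drawContours(full,[c],-1,255,-1)
v,u=np.nonzero(full); P=bydepth('top',np.c_[u,v],d)
T=P[abs(P[:,2]-.104)<.006]; r=cv2.minAreaRect(T[:,:2].astype(np.float32)*1000); print('boxtop',r,cv2.boxPoints(r).round(1).tolist(), np.median(T[:,2]))
D=P[P[:,2]<.1]; 
crop=cv2.resize(p[100:250,160:350],(760,600),interpolation=cv2.INTER_CUBIC);cv2.imwrite('pics/c.png',crop)
E
```

```text
cartons [[0.346, 0.332, 0.025], [0.319, 0.226, 0.023]]
hs,chip [[0.456, 0.192, 0.014], [0.429, 0.14, 0.016]]
box corners top [[0.509, 0.475, 0.103], [0.601, 0.338, 0.102], [0.485, 0.26, 0.103], [0.399, 0.385, 0.105]]
dish [[0.47, 0.354, 0.066], [0.435, 0.339, 0.106], [0.498, 0.372, 0.102], [0.421, 0.347, 0.084]]
stand [[0.632, 0.174, 0.083], [0.639, 0.167, 0.396], [0.536, 0.094, 0.378], [0.607, 0.146, 0.379], [0.438, 0.047, 0.379], [0.373, 0.064, 0.382], [0.416, -0.013, 0.389], [0.338, 0.029, 0.362]]
bench [[0.222, 0.448, 0.001], [0.015, 0.45, -0.0], [0.342, 0.015, 0.407]]
carton ((289.0513610839844, 241.7081298828125), (19.924318313598633, 28.23224449157715), 17.10272979736328) [[0.2969, 0.2593, 0.024], [0.3563, 0.2388, 0.024], [0.3421, 0.1966, 0.024], [0.2829, 0.2175, 0.024]]
carton ((241.63002014160156, 230.91000366210938), (28.017776489257812, 19.732608795166016), 55.304847717285156) [[0.3601, 0.3688, 0.024], [0.3844, 0.3321, 0.024], [0.3321, 0.2976, 0.024], [0.3081, 0.3342, 0.024]]
boxtop ((498.01995849609375, 369.32232666015625), (149.1956787109375, 167.88943481445312), 33.43748474121094) [[389.5, 398.29998779296875], [482.0, 258.20001220703125], [606.5, 340.3999938964844], [514.0, 480.5]] 0.10415347354312882
```

View pics/c.png

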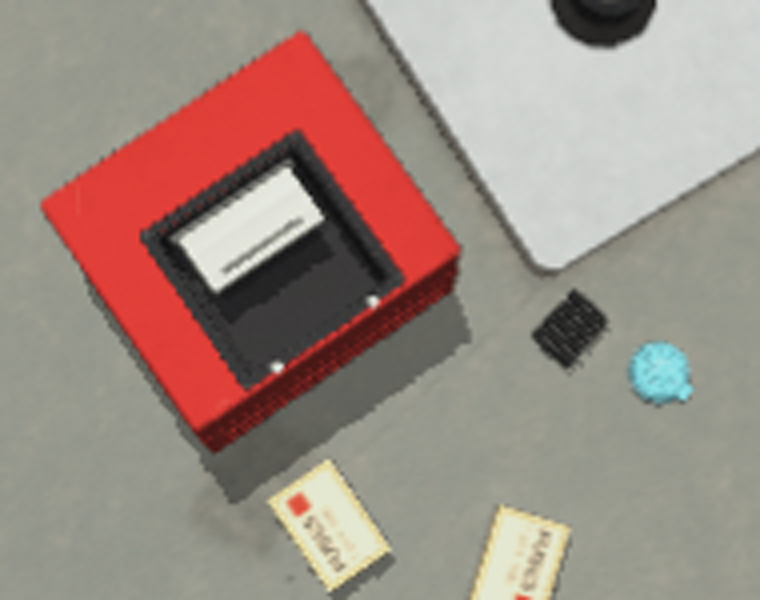

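Candidates: carton A at top-view px (378,361), world (0.346,0.333), and carton B at px (453,378), world (0.320,0.228). A has the greater y, so it is farthest to the robot's left. The enlarged crop shows it at (330,525), just in front of the box's front left, so A is the target. The box yaw is about 33.4°, with its centre at (0.498,0.369). The microscope and boom lie across the arm's path, so I'll measure them next.

```bash
python3 - <<'E'
from h import *
import cell
print([n for n in dir(cell) if not n.startswith('_')]); print(getattr(cell,'finger_overhang',None), camera_info('wrist'))
Ps=[]
for n in('scene','top'):
    z=np.load(n+'.npz');d=z['d'];v,u=np.nonzero(d>0);P=bydepth(n,np.c_[u,v],d);Ps.append(P)
    print(n)
    for x0 in np.arange(-.1,.8,.1):
        print(round(x0,1),[ (lambda q: (q.max().round(2) if len(q) else None))(P[(P[:,0]>=x0)&(P[:,0]<x0+.1)&(P[:,1]>=y0)&(P[:,1]<y0+.1)][:,2]) for y0 in np.arange(-.6,.5,.1)])
E
```

```text
['IKError', 'camera_info', 'capture', 'close_job', 'finger_overhang', 'sense']
0.008 {'vertical_fov': 61.836183732355735, 'cx': 250.4095837068078, 'cy': 192.1887684500078, 'k1': -0.049298660816944645, 'tool_from_camera': array([[-6.68506394e-04, -9.47642314e-01, -3.19333052e-01,
         8.25321596e-02],
       [ 9.99999198e-01, -2.90102803e-04, -1.23254440e-03,
        -1.36909727e-04],
       [ 1.07537181e-03, -3.19333620e-01,  9.47641748e-01,
        -1.33690599e-01],
       [ 0.00000000e+00,  0.00000000e+00,  0.00000000e+00,
         1.00000000e+00]])}
scene
-0.1 [None, None, None, None, np.float64(-0.29), None, np.float64(0.02), np.float64(0.01), None, None, None]
0.0 [None, None, None, None, np.float64(-0.12), np.float64(0.08), np.float64(0.17), np.float64(0.01), None, np.float64(0.0), np.float64(0.0)]
0.1 [None, None, None, None, np.float64(0.0), np.float64(0.02), np.float64(0.02), np.float64(0.0), np.float64(0.0), np.float64(0.0), np.float64(0.0)]
0.2 [None, None, None, None, None, np.float64(0.48), np.float64(0.49), np.float64(0.0), np.float64(0.03), np.float64(0.01), np.flo
[... 1664 characters left out ...]
, None, np.float64(0.0), np.float64(0.0), np.float64(0.01), np.float64(0.39), np.float64(0.4), np.float64(0.04), np.float64(0.11), np.float64(0.11), np.float64(0.11)]
0.5 [None, None, np.float64(0.02), np.float64(0.02), np.float64(0.01), np.float64(0.01), np.float64(0.38), np.float64(0.38), np.float64(0.11), np.float64(0.11), np.float64(0.47)]
0.6 [None, None, np.float64(0.02), np.float64(0.02), np.float64(0.02), np.float64(0.04), np.float64(0.04), np.float64(0.4), np.float64(0.4), np.float64(0.47), np.float64(0.47)]
0.7 [None, None, np.float64(0.01), np.float64(0.04), np.float64(0.05), np.float64(0.04), np.float64(0.04), np.float64(0.1), np.float64(0.04), np.float64(0.04), np.float64(0.04)]
```

Call:
step_arm:
  steps:
    - {"xyz": [0, 0, -35], "yaw": 0}
    - {"xyz": [0, 0, -35], "yaw": 0}
    - {"xyz": [0, 0, -35], "yaw": 0}
    - {"xyz": [0, 0, -35], "yaw": 0}
    - {"xyz": [0, 0, -35], "yaw": 0}
    - {"xyz": [0, 0, -35], "yaw": 0}
    - {"xyz": [0, -10, -35], "yaw": 0}
    - {"xyz": [0, -10, -35], "yaw": 0}
    - {"xyz": [0, -10, -25], "yaw": 0}
    - {"xyz": [0, 0, 0], "yaw": 0}
  fingers: 255
  grip_force: 40

```text
clock: 0.93
ee_pos: [0.1914, -0.4801, 0.5403]
tcp_rot: [3.063, 0.588, 0.006]
force: [-0.9, -0.0, 0.8]
grip_width: 0.0
finger_force: 0.0
```

Call:
step_arm:
  steps:
    - {"xyz": [40, -1.5, 0], "yaw": -4.4}
    - {"xyz": [40, -1.5, 0], "yaw": -4.4}
    - {"xyz": [40, -1.5, 0], "yaw": -4.4}
    - {"xyz": [40, -1.5, 0], "yaw": -4.4}
    - {"xyz": [40, -1.5, 0], "yaw": -4.4}
    - {"xyz": [40, -1.5, 0], "yaw": -4.4}
    - {"xyz": [40, -1.5, 0], "yaw": -4.4}
    - {"xyz": [40, -1.5, 0], "yaw": -4.4}
    - {"xyz": [40, -1.5, 0], "yaw": -4.4}
    - {"xyz": [40, -1.5, 0], "yaw": -4.4}

```text
clock: 1.77
ee_pos: [0.4754, -0.2082, 0.5306]
tcp_rot: [2.629, 1.708, -0.008]
force: [1.8, -0.4, -0.4]
grip_width: 0.0
finger_force: 0.0
```

```bash
python3 - <<'E'
from h import *
s=sense();print(s['joint_pos'].round(3),s['ee_pos'],s['force'])
M=R.from_rotvec(s['tcp_rot']).as_matrix();print(M.round(3))
E
```

```text
[ 0.293  0.308  0.14   0.802 -0.038  2.032 -0.009] [ 0.47542195 -0.20816643  0.53060992] [ 1.81413447 -0.37132112 -0.44646991]
[[ 0.406  0.914 -0.001]
 [ 0.914 -0.406 -0.008]
 [-0.008  0.002 -1.   ]]
```

Call:
step_arm:
  steps:
    - {"xyz": [0, 20, 15], "yaw": 0}
    - {"xyz": [0, 20, 15], "yaw": 0}
    - {"xyz": [0, 0, 10], "yaw": 0}

```text
clock: 2.02
ee_pos: [0.5139, -0.2262, 0.4874]
tcp_rot: [2.632, 1.708, -0.012]
force: [0.7, -1.5, -0.9]
grip_width: 0.0
finger_force: 0.0
```

```bash
python3 - <<'E'
from h import *
s=sense();print(s['joint_pos'].round(3),s['ee_pos'],np.hypot(*s['ee_pos'][:2]))
M=R.from_rotvec(s['tcp_rot']).as_matrix();print(M.round(3))
P=np.vstack([bydepth(n,np.argwhere(np.load(n+'.npz')['d']>0)[:,::-1],np.load(n+'.npz')['d']) for n in('scene','top')])
r=np.hypot(P[:,0],P[:,1]);a=np.degrees(np.arctan2(P[:,1],P[:,0]));k=(a>-25)&(a<28)&(P[:,2]>.2)
for r0 in np.arange(.2,.72,.04):
    q=P[k&(r>=r0)&(r<r0+.04)]; print(round(r0,2),len(q),np.percentile(q[:,2],99).round(3) if len(q) else None)
E
```

```text
[ 0.303  0.373  0.139  0.824 -0.045  1.948 -0.003] [ 0.51388449 -0.22615417  0.48738434] 0.5614472143139508
[[ 0.407  0.913 -0.004]
 [ 0.913 -0.407 -0.007]
 [-0.008 -0.001 -1.   ]]
0.2 0 None
0.24 820 0.484
0.28 4031 0.477
0.32 6024 0.456
0.36 9759 0.443
0.4 4370 0.401
0.44 1466 0.381
0.48 1439 0.382
0.52 1394 0.382
0.56 1379 0.381
0.6 1562 0.393
0.64 5572 0.397
0.68 1793 0.397
```

Call:
step_arm:
  steps:
    - {"xyz": [40, -1.5, 0], "yaw": -4.1}
    - {"xyz": [40, -1.5, 0], "yaw": -4.1}
    - {"xyz": [40, -1.5, 0], "yaw": -4.1}
    - {"xyz": [40, -1.5, 0], "yaw": -4.1}
    - {"xyz": [40, -1.5, 0], "yaw": -4.1}
    - {"xyz": [40, -1.5, 0], "yaw": -4.1}
    - {"xyz": [40, -1.5, 0], "yaw": -4.1}
    - {"xyz": [40, -1.5, 0], "yaw": -4.1}
    - {"xyz": [40, -1.5, 0], "yaw": -4.1}
    - {"xyz": [40, -1.5, 0], "yaw": -4.1}

```text
clock: 2.85
ee_pos: [0.5349, 0.1662, 0.4869]
tcp_rot: [1.864, 2.521, -0.016]
force: [0.8, -0.3, 0.1]
grip_width: -0.0003
finger_force: 0.0
```

Call:
step_arm:
  steps:
    - {"xyz": [40, -1.5, 0], "yaw": -4.1}
    - {"xyz": [40, -1.5, 0], "yaw": -4.1}
    - {"xyz": [40, -1.5, 0], "yaw": -4.1}
    - {"xyz": [30, -1.5, 0], "yaw": -4.1}
    - {"xyz": [0, 0, 0], "yaw": -7.0}
    - {"xyz": [0, 0, 0], "yaw": -7.0}
    - {"xyz": [0, 0, 0], "yaw": -7.0}
    - {"xyz": [0, 0, 0], "yaw": -7.0}
    - {"xyz": [0, 0, 0], "yaw": -7.0}
    - {"xyz": [0, 0, 0], "yaw": -7.0}

```text
clock: 3.68
ee_pos: [0.4723, 0.3, 0.4858]
tcp_rot: [0.394, 3.115, -0.021]
force: [0.0, -0.8, 0.7]
grip_width: 0.0002
finger_force: 0.0
```

```bash
cat >> h.py <<'E'
BC=np.array([.498,.3693,0]); BY=np.radians(33.44)
def to_box(p): 
    c,s_=np.cos(BY),np.sin(BY); p=np.asarray(p)-BC; return np.array([c*p[0]+s_*p[1],-s_*p[0]+c*p[1],p[2]])*1000
def where():
    s=sense();M=R.from_rotvec(s['tcp_rot']).as_matrix();ya=np.degrees(np.arctan2(M[1,1],M[0,1]))
    print('t',s['clock'],'box mm',to_box(s['ee_pos']).round(1),'tool y az-boxy',round((ya-123.44+180)%360-180,2),'tilt',M[:2,2].round(3),'F',s['force'].round(1),'q',s['joint_pos'].round(2))
    return s,M
E
python3 - <<'E'
from h import *
s,M=where();print(s['ee_pos'])
E
```

```text
t 3.6833 box mm [-59.6 -43.7 485.8] tool y az-boxy -47.85 tilt [ 0.    -0.013] F [ 0.  -0.8  0.7] q [-0.42  0.39 -0.34  0.81  0.15  1.96  0.64]
[0.47230565 0.30000349 0.48584308]
```

Call:
step_arm:
  steps:
    - {"xyz": [0, 0, 20], "yaw": -6.9}
    - {"xyz": [0, 0, 30], "yaw": -6.9}
    - {"xyz": [0, 0, 30], "yaw": -6.9}
    - {"xyz": [0, 0, 30], "yaw": -6.9}
    - {"xyz": [0, 0, 30], "yaw": -6.9}
    - {"xyz": [0, 0, 30], "yaw": -6.9}
    - {"xyz": [0, 0, 30], "yaw": -6.5}
    - {"xyz": [-9, 22, 25], "yaw": 0}
    - {"xyz": [-9, 22, 20], "yaw": 0}
    - {"xyz": [0, 0, 0], "yaw": 0}

```text
clock: 4.52
ee_pos: [0.4581, 0.3467, 0.2352]
tcp_rot: [0.904, -2.995, 0.017]
force: [-2.0, 0.1, -0.7]
grip_width: -0.0003
finger_force: 0.0
```

```bash
python3 - <<'E'
from h import *
s,M=where();p,d=capture('wrist');np.savez('w.npz',p=p,d=d)
cv2.imwrite('pics/d.png',cv2.resize(p,(800,600)))
E
```

```text
t 4.5167 box mm [-45.7   3.1 235.2] tool y az-boxy 0.15 tilt [-0.009 -0.014] F [-2.   0.1 -0.7] q [-0.34  0.42 -0.49  1.42  0.2   1.37  1.32]
```

View pics/d.png

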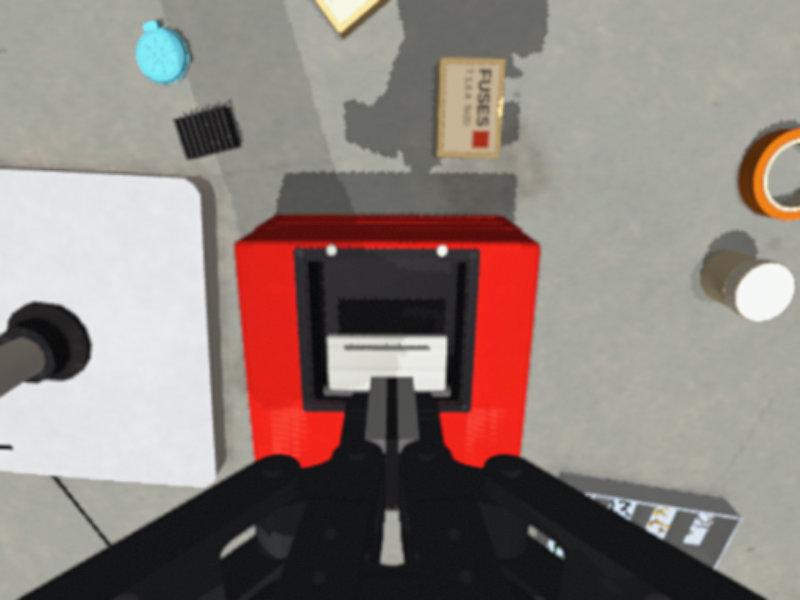

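The wrist view shows the shut lid, with the paddle's free edge at row 337 (columns 326–447), the well ahead of it, and the closed fingertips at (392,410).

```bash
python3 - <<'E'
from h import *
s=sense();k=.64
for l,u,z in(('paddle edge',[[326,337],[447,337]],.102),('lid front corners',[[236,242],[540,242]],.104),('carton',[[441,57],[506,59],[437,156],[501,158]],.024)):
    P=onz('wrist',np.array(u)*k,z,s); print(l,P.round(4).tolist(),[to_box(q).round(1).tolist() for q in P])
E
```

```text
paddle edge [[0.5066, 0.3292, 0.102], [0.4676, 0.3878, 0.102]] [[-14.9, -38.2, 102.0], [-15.1, 32.2, 102.0]]
lid front corners [[0.4853, 0.2589, 0.104], [0.3937, 0.3972, 0.104]] [[-71.4, -85.1, 104.0], [-71.7, 80.8, 104.0]]
carton [[0.3346, 0.2984, 0.024], [0.3124, 0.3336, 0.024], [0.3864, 0.3314, 0.024], [0.3636, 0.3679, 0.024]] [[-175.4, 30.9, 24.0], [-174.5, 72.5, 24.0], [-114.0, 29.9, 24.0], [-112.9, 72.9, 24.0]]
```

Call:
step_arm:
  steps:
    - {"xyz": [0, -4, 30], "yaw": 0}
    - {"xyz": [0, 0, 30], "yaw": 0}
    - {"xyz": [0, 0, 30], "yaw": 0}
    - {"xyz": [0, 0, 30], "yaw": 0}
    - {"xyz": [0, 0, 20], "yaw": 0}
    - {"xyz": [0, 0, 8], "yaw": 0}
    - {"xyz": [0, 0, 0], "yaw": 0}
    - {"xyz": [0, 0, 0], "yaw": 0}

```text
clock: 5.23
ee_pos: [0.468, 0.3393, 0.0954]
tcp_rot: [-0.894, 3.01, -0.017]
force: [0.5, 0.6, 0.4]
grip_width: -0.0002
finger_force: 0.0
```

```bash
python3 -c "
from h import *
where()"
```

```text
t 5.2333 box mm [-41.6  -8.5  95.4] tool y az-boxy -0.34 tilt [ 0.005 -0.01 ] F [0.5 0.6 0.4] q [-0.34  0.53 -0.45  1.62  0.27  1.06  1.27]
```

Call:
step_arm:
  steps:
    - {"xyz": [-4, 5, 8], "yaw": 0}
    - {"xyz": [-4, 0, 2], "yaw": 0}
    - {"xyz": [-4, 0, 0], "yaw": 0}
    - {"xyz": [-2, 0, 0], "yaw": 0}
    - {"xyz": [0, 0, 0], "yaw": 0}

```text
clock: 5.65
ee_pos: [0.4752, 0.3511, 0.0847]
tcp_rot: [0.896, -3.009, 0.018]
force: [-3.5, -2.0, 1.7]
grip_width: -0.0002
finger_force: 2.1
```

```bash
python3 -c "
from h import *
where()"
```

```text
t 5.65 box mm [-29.   -2.6  84.7] tool y az-boxy -0.28 tilt [ 0.001 -0.012] F [-3.5 -2.   1.7] q [-0.36  0.57 -0.44  1.58  0.28  1.06  1.26]
```

Call:
step_arm:
  steps:
    - {"xyz": [-3, 0, 0], "yaw": 0}
    - {"xyz": [-1, 0, -3], "yaw": 0}
    - {"xyz": [0, 0, -3], "yaw": 0}
    - {"xyz": [0, 0, -3], "yaw": 0}

```text
clock: 5.98
ee_pos: [0.4752, 0.3511, 0.0915]
tcp_rot: [0.894, -3.001, 0.023]
force: [-7.8, -3.6, -1.6]
grip_width: -0.0001
finger_force: 4.0
```

```bash
python3 -c "
from h import *
where()
p,d=capture('wrist');cv2.imwrite('pics/e.png',p)"
```

```text
t 5.9833 box mm [-29.1  -2.6  91.5] tool y az-boxy -0.25 tilt [-0.005 -0.017] F [-7.8 -3.6 -1.6] q [-0.37  0.56 -0.45  1.57  0.27  1.09  1.27]
```

View pics/e.png

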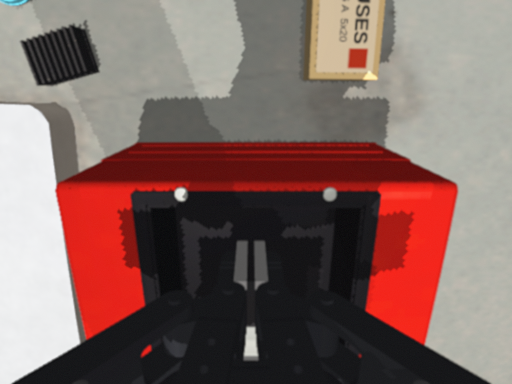

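Call:
step_arm:
  steps:
    - {"xyz": [-2, 0, -2], "yaw": 0}
    - {"xyz": [-2, 0, -2], "yaw": 0}
    - {"xyz": [-2, 0, -2], "yaw": 0}
    - {"xyz": [-1, 0, -2], "yaw": 0}

```text
clock: 6.37
ee_pos: [0.4764, 0.3518, 0.0977]
tcp_rot: [0.892, -2.989, 0.031]
force: [-15.7, -9.4, 0.8]
grip_width: 0.0001
finger_force: 8.9
```

```bash
python3 -c "
from h import *
where()
from h import *
p,d=capture('scene');np.savez('s2.npz',p=p,d=d)
cv2.imwrite('pics/f.png',cv2.resize(p[140:270,220:370],(800,693))[:600])
for n,uv in(('scene',[[297,185]]),): print(onz(n,uv,.1))"
```

```text
t 6.3667 box mm [-27.7  -2.7  97.7] tool y az-boxy -0.21 tilt [-0.016 -0.025] F [-15.7  -9.4   0.8] q [-0.37  0.57 -0.45  1.54  0.27  1.12  1.27]
[[0.5006776 0.3666502 0.1      ]]
```

View pics/f.png

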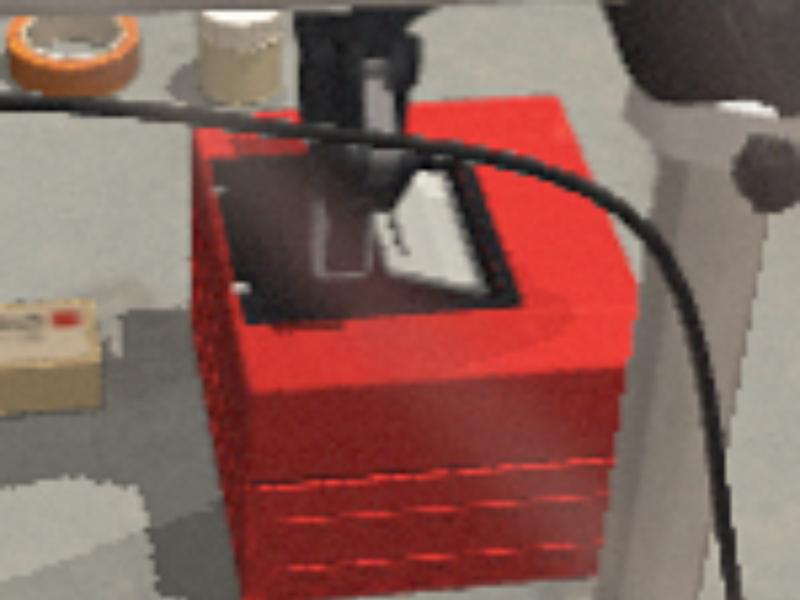

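The scene crop shows the fingers in the well pressed on the paddle's front edge at (375,240). The paddle's near side slopes down toward the back, from (390,265) to (490,293), so it looks raised. I'll check that with depth.

```bash
python3 -c "
from h import *
d=np.load('s2.npz')['d']
u=np.array([[392,255],[400,255],[420,262],[440,268],[460,275],[480,284],[440,200],[560,200]])/5.333+[220,140]
for q in bydepth('scene',u,d): print(to_box(q).round(1))"
```

```text
[-11.3 -27.7 112.2]
[ -8.8 -29.6 113.5]
[ -2.5 -34.7 113.7]
[  5.7 -31.7 107.9]
[ 12.6 -34.4 106.1]
[ 19.9 -36.  102.6]
[ 14.8  12.5 105.5]
[ 60.6   9.5 103.8]
```

Call:
step_arm:
  steps:
    - {"xyz": [-2, 0, -3], "yaw": 0}
    - {"xyz": [-2, 0, -3], "yaw": 0}
    - {"xyz": [-2, 0, -3], "yaw": 0}
    - {"xyz": [-2, 0, -3], "yaw": 0}
    - {"xyz": [-2, 0, -3], "yaw": 0}

```text
clock: 6.83
ee_pos: [0.4882, 0.3596, 0.1147]
tcp_rot: [0.894, -2.998, 0.026]
force: [-8.4, -5.0, 2.7]
grip_width: -0.0001
finger_force: 5.4
```

```bash
cat >> h.py <<'E'
def lid():
    # lid angle from red points of scene+top depth in box frame, plane fit of lid top
    for n in('scene','top'):
        p,d=capture(n);h=cv2.cvtColor(p,cv2.COLOR_BGR2HSV)
        m=(cv2.inRange(h,(0,150,60),(8,255,255))|cv2.inRange(h,(172,150,60),(180,255,255)))>0
        v,u=np.nonzero(m&(d>0));P=np.array([to_box(q) for q in bydepth(n,np.c_[u,v],d)])
        k=(abs(P[:,1])<80)&(P[:,2]>100)&(P[:,0]>-90)&(P[:,0]<120);P=P[k]
        if len(P)>50:
            A=np.c_[P[:,0],np.ones(len(P))];c=np.linalg.lstsq(A,P[:,2],rcond=None)[0];r=P[:,2]-A@c
            A,z=A[abs(r)<6],P[abs(r)<6,2];c=np.linalg.lstsq(A,z,rcond=None)[0];print(n,'lid slope angle',-np.arctan(c[0]).round(3),'zmax',np.percentile(P[:,2],99).round(1),len(z))
E
python3 -c "
from h import *
where();lid()"
```

```text
t 6.8333 box mm [-13.5  -2.7 114.7] tool y az-boxy -0.23 tilt [-0.008 -0.02 ] F [-8.4 -5.   2.7] q [-0.37  0.57 -0.45  1.49  0.27  1.16  1.28]
scene lid slope angle 0.229 zmax 142.6 1003
top lid slope angle 0.187 zmax 146.8 791
```

Call:
step_arm:
  steps:
    - {"xyz": [-4, 0, -3], "yaw": 0}
    - {"xyz": [-4, 0, -3], "yaw": 0}
    - {"xyz": [-4, 0, -3], "yaw": 0}
    - {"xyz": [-4, 0, -3], "yaw": 0}
    - {"xyz": [-4, 0, -2.5], "yaw": 0}
    - {"xyz": [-4, 0, -2.5], "yaw": 0}
    - {"xyz": [-4, 0, -2.5], "yaw": 0}
    - {"xyz": [-4, 0, -2.5], "yaw": 0}

```text
clock: 7.6
ee_pos: [0.5185, 0.3797, 0.1388]
tcp_rot: [0.895, -3.007, 0.02]
force: [-6.4, -4.1, 3.8]
grip_width: 0.0005
finger_force: 3.5
```

```bash
python3 -c "
from h import *
where();lid()"
```

```text
t 7.6 box mm [ 22.8  -2.7 138.8] tool y az-boxy -0.28 tilt [-0.    -0.014] F [-6.4 -4.1  3.8] q [-0.39  0.61 -0.44  1.36  0.27  1.24  1.3 ]
scene lid slope angle 0.503 zmax 192.6 277
top lid slope angle 0.48 zmax 193.9 415
```

Call:
step_arm:
  steps:
    - {"xyz": [4, 0, -10], "yaw": 0}
    - {"xyz": [2, 0, -35], "yaw": 0}
    - {"xyz": [0, 0, -35], "yaw": 0}
    - {"xyz": [0, 0, -35], "yaw": 0}
    - {"xyz": [36, 10, 0], "yaw": 0}
    - {"xyz": [36, 10, 0], "yaw": 0}
    - {"xyz": [36, 10, 0], "yaw": 0}
    - {"xyz": [5, 10, 0], "yaw": 0}
    - {"xyz": [0, 0, 0], "yaw": 0}

```text
clock: 8.45
ee_pos: [0.3953, 0.3518, 0.2548]
tcp_rot: [-0.903, 3.006, -0.015]
force: [-0.3, 0.3, 0.4]
grip_width: -0.0002
finger_force: 0.0
```

```bash
python3 - <<'E'
from h import *
s,_=where();lid();p,d=capture('wrist');cv2.imwrite('pics/g.png',p)
h=cv2.cvtColor(p,cv2.COLOR_BGR2HSV)
m=(cv2.inRange(h,(0,120,40),(8,255,255))|cv2.inRange(h,(172,120,40),(180,255,255)))>0
v,u=np.nonzero(m&(d>0));P=np.array([to_box(q) for q in bydepth('wrist',np.c_[u,v],d,s)])
for x0 in range(-90,90,12):
    q=P[(P[:,0]>=x0)&(P[:,0]<x0+12)&(abs(P[:,1])<60)]
    if len(q):print(x0,len(q),np.percentile(q[:,2],[2,50,98]).round(0))
E
```

```text
t 8.45 box mm [-95.3  42.  254.8] tool y az-boxy -0.01 tilt [ 0.006 -0.009] F [-0.3  0.3  0.4] q [-0.37  0.3  -0.51  1.52  0.16  1.36  1.25]
scene lid slope angle 0.496 zmax 194.2 310
-90 255 [ 16.  39. 292.]
-78 1419 [ 2. 43. 58.]
-66 93 [3. 4. 5.]
-42 1079 [158. 163. 168.]
-30 1662 [166. 172. 179.]
-18 370 [179. 183. 190.]
54 3 [127. 127. 127.]
66 9 [125. 126. 127.]
78 10 [108. 108. 110.]
```

View pics/g.png

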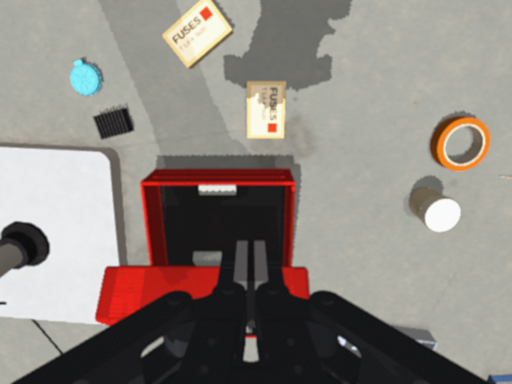

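Call:
step_arm:
  steps:
    - {"xyz": [0, 0, 30], "yaw": 0}
    - {"xyz": [0, 0, 30], "yaw": 0}
    - {"xyz": [0, 0, 30], "yaw": 0}
    - {"xyz": [0, 0, 20], "yaw": 0}
    - {"xyz": [-15, 0, 0], "yaw": 0}
    - {"xyz": [-15, 0, 0], "yaw": 0}
    - {"xyz": [-10, 0, 0], "yaw": 0}
    - {"xyz": [-8, 0, 0], "yaw": 0}
    - {"xyz": [-8, 0, 0], "yaw": 0}
    - {"xyz": [-8, 0, 0], "yaw": 0}

```text
clock: 9.43
ee_pos: [0.4428, 0.3757, 0.1433]
tcp_rot: [0.886, -2.984, 0.041]
force: [-34.2, -28.8, 39.6]
grip_width: -0.0
finger_force: 23.2
```

```bash
python3 -c "
from h import *
where()"
```

```text
t 9.4333 box mm [-42.5  35.8 143.3] tool y az-boxy -0.33 tilt [-0.02  -0.033] F [-34.2 -28.8  39.6] q [-0.42  0.51 -0.47  1.52  0.25  1.21  1.22]
```

Call:
step_arm:
  steps:
    - {"xyz": [2, 0, -6], "yaw": 0}
    - {"xyz": [0, 0, -5], "yaw": 0}
    - {"xyz": [-4, 0, -5], "yaw": 0}
    - {"xyz": [-5, 0, -5], "yaw": 0}
    - {"xyz": [-5, 0, -4], "yaw": 0}

```text
clock: 9.85
ee_pos: [0.4638, 0.3909, 0.1682]
tcp_rot: [-0.894, 3.011, -0.018]
force: [-1.3, -1.6, -0.7]
grip_width: -0.0001
finger_force: 1.1
```

```bash
python3 -c "
from h import *
where()"
```

```text
t 9.85 box mm [-16.7  36.9 168.2] tool y az-boxy -0.38 tilt [ 0.004 -0.011] F [-1.3 -1.6 -0.7] q [-0.42  0.52 -0.47  1.44  0.25  1.25  1.23]
```

Call:
step_arm:
  steps:
    - {"xyz": [-7, 0, -6], "yaw": 0}
    - {"xyz": [-7, 0, -5], "yaw": 0}
    - {"xyz": [-7, 0, -4], "yaw": 0}
    - {"xyz": [-7, 0, -4], "yaw": 0}
    - {"xyz": [-7, 0, -3], "yaw": 0}
    - {"xyz": [-7, 0, -2], "yaw": 0}
    - {"xyz": [-7, 0, -2], "yaw": 0}

```text
clock: 10.43
ee_pos: [0.5048, 0.4187, 0.1943]
tcp_rot: [-0.894, 3.01, -0.016]
force: [-2.1, -0.5, -1.2]
grip_width: -0.0004
finger_force: 0.9
```

```bash
python3 -c "
from h import *
where()"
```

```text
t 10.4333 box mm [ 32.9  37.4 194.3] tool y az-boxy -0.36 tilt [ 0.005 -0.009] F [-2.1 -0.5 -1.2] q [-0.46  0.6  -0.45  1.24  0.27  1.36  1.25]
```

Call:
step_arm:
  steps:
    - {"xyz": [25, 0, 0], "yaw": 0}
    - {"xyz": [25, 0, 10], "yaw": 0}
    - {"xyz": [0, 0, 30], "yaw": 0}
    - {"xyz": [0, 0, 30], "yaw": 0}
    - {"xyz": [-15, 0, 2], "yaw": 0}
    - {"xyz": [-10, 0, 0], "yaw": 0}
    - {"xyz": [-8, 0, 0], "yaw": 0}
    - {"xyz": [-8, 0, 0], "yaw": 0}

```text
clock: 11.1
ee_pos: [0.4986, 0.4136, 0.1225]
tcp_rot: [-0.893, 3.008, -0.015]
force: [-2.8, -0.7, 0.7]
grip_width: -0.0003
finger_force: 0.0
```

```bash
python3 -c "
from h import *
where()"
```

```text
t 11.1 box mm [ 24.9  36.6 122.5] tool y az-boxy -0.39 tilt [ 0.006 -0.008] F [-2.8 -0.7  0.7] q [-0.45  0.63 -0.44  1.37  0.29  1.2   1.22]
```

Call:
step_arm:
  steps:
    - {"xyz": [-6, 0, 0], "yaw": 0}
    - {"xyz": [-6, 0, 0], "yaw": 0}
    - {"xyz": [-6, 0, 0], "yaw": 0}
    - {"xyz": [-6, 0, 0], "yaw": 0}
    - {"xyz": [0, 0, 0], "yaw": 0}

```text
clock: 11.52
ee_pos: [0.5178, 0.4262, 0.1219]
tcp_rot: [-0.894, 3.009, -0.016]
force: [0.4, -0.3, 0.0]
grip_width: 0.0001
finger_force: 0.0
```

```bash
cat >> h.py <<'E'
def prof():
    for n in('top','scene'):
        p,d=capture(n);h=cv2.cvtColor(p,cv2.COLOR_BGR2HSV)
        m=(cv2.inRange(h,(0,120,40),(8,255,255))|cv2.inRange(h,(172,120,40),(180,255,255)))>0
        v,u=np.nonzero(m&(d>0));P=np.array([to_box(q) for q in bydepth(n,np.c_[u,v],d)])
        print(n)
        for z0 in range(60,240,15):
            q=P[(P[:,2]>=z0)&(P[:,2]<z0+15)&(abs(P[:,1])<90)&(abs(P[:,0])<200)]
            if len(q)>5:print(z0,len(q),'x',np.percentile(q[:,0],[2,50,98]).round(0))
E
python3 -c "
from h import *
where();prof()"
```

```text
t 11.5167 box mm [ 47.9  36.6 121.9] tool y az-boxy -0.34 tilt [ 0.006 -0.009] F [ 0.4 -0.3  0. ] q [-0.46  0.68 -0.44  1.29  0.3   1.24  1.24]
top
60 22 x [-74. -71.  62.]
165 6 x [40. 76. 77.]
180 6 x [75. 76. 77.]
195 73 x [ 75.  98. 117.]
scene
60 73 x [-72. 105. 119.]
75 55 x [103. 111. 120.]
90 49 x [103. 111. 120.]
105 57 x [103. 111. 119.]
120 57 x [103. 111. 119.]
135 60 x [103. 111. 120.]
150 55 x [103. 111. 119.]
165 18 x [109. 116. 119.]
180 9 x [114. 117. 119.]
```

Call:
step_arm:
  steps:
    - {"xyz": [-6, 0, 0], "yaw": 0}
    - {"xyz": [-6, 0, 0], "yaw": 0}
    - {"xyz": [-6, 0, 0], "yaw": 0}
    - {"xyz": [0, 0, 0], "yaw": 0}

```text
clock: 11.95
ee_pos: [0.5327, 0.4361, 0.1218]
tcp_rot: [-0.894, 3.009, -0.016]
force: [-0.1, -0.1, 0.4]
grip_width: -0.0
finger_force: 0.0
```

```bash
python3 -c "
from h import *
where();prof()"
```

```text
t 11.95 box mm [ 65.7  36.6 121.8] tool y az-boxy -0.34 tilt [ 0.005 -0.009] F [-0.1 -0.1  0.4] q [-0.48  0.71 -0.43  1.23  0.3   1.26  1.24]
top
60 31 x [-74.  15.  78.]
75 11 x [78. 80. 82.]
180 8 x [93. 94. 95.]
195 83 x [ 94. 114. 139.]
scene
60 96 x [-72. 106. 121.]
75 61 x [103. 112. 123.]
90 75 x [103. 114. 125.]
105 78 x [104. 116. 127.]
120 88 x [103. 116. 130.]
135 102 x [103. 117. 130.]
150 105 x [103. 118. 133.]
165 57 x [110. 122. 136.]
180 50 x [114. 123. 138.]
195 71 x [120. 131. 141.]
```

Call:
step_arm:
  steps:
    - {"xyz": [35, 0, 0], "yaw": 0}
    - {"xyz": [35, 3, -15], "yaw": 0}
    - {"xyz": [35, 3, -20], "yaw": 0}
    - {"xyz": [35, 3, -20], "yaw": 0}
    - {"xyz": [35, 3, 0], "yaw": 0}
    - {"xyz": [35, 3, 0], "yaw": 0}
    - {"xyz": [0, 0, 0], "yaw": 0}
    - {"xyz": [0, 0, 0], "yaw": 0}
  fingers: 0

```text
clock: 12.72
ee_pos: [0.3455, 0.3327, 0.1774]
tcp_rot: [-0.898, 3.008, -0.02]
force: [0.2, -0.5, 0.8]
grip_width: 0.0853
finger_force: 0.0
```

```bash
python3 - <<'E'
from h import *
s,_=where();p,d=capture('wrist');cv2.imwrite('pics/h.png',p)
h=cv2.cvtColor(p,cv2.COLOR_BGR2HSV)
m=cv2.inRange(h,(12,40,90),(35,190,255)); m=cv2.morphologyEx(m,cv2.MORPH_CLOSE,np.ones((7,7)))
for c in cv2.findContours(m,0,2)[0]:
    if cv2.contourArea(c)>600:
        b=cv2.boxPoints(cv2.minAreaRect(c)); q=np.array([to_box(x) for x in onz('wrist',b,.024,s)]); print(cv2.contourArea(c),b.round(0).tolist(),q.round(1).tolist(),q.mean(0))
E
```

```text
t 12.7167 box mm [-147.4   53.5  177.4] tool y az-boxy -0.2 tilt [ 0.005 -0.012] F [ 0.2 -0.5  0.8] q [-0.37  0.26 -0.53  1.78  0.15  1.15  1.2 ]
1053.0 [[413.0, 273.0], [444.0, 248.0], [470.0, 280.0], [439.0, 305.0]] [[-43.6, 221.3, 24.0], [-72.8, 249.0, 24.0], [-34.0, 285.2, 24.0], [-2.4, 257.1, 24.0]] [-38.1677172  253.16307607  24.        ]
2215.0 [[456.0, 187.0], [511.0, 187.0], [511.0, 243.0], [456.0, 243.0]] [[-137.8, 247.7, 24.0], [-137.9, 303.1, 24.0], [-77.5, 319.3, 24.0], [-78.3, 260.1, 24.0]] [-107.88527125  282.56441156   24.        ]
3069.5 [[229.0, 141.0], [275.0, 141.0], [275.0, 210.0], [229.0, 210.0]] [[-181.2, 32.7, 24.0], [-181.2, 74.1, 24.0], [-114.6, 75.4, 24.0], [-114.6, 31.1, 24.0]] [-147.88083741   53.31650705   24.        ]
3752.5 [[124.0, 90.0], [180.0, 43.0], [215.0, 84.0], [159.0, 132.0]] [[-225.9, -58.0, 24.0], [-263.3, -5.9, 24.0], [-230.0, 22.0, 24.0], [-189.7, -30.4, 24.0]] [-227.19735277  -18.07602155   24.        ]
```

View pics/h.png

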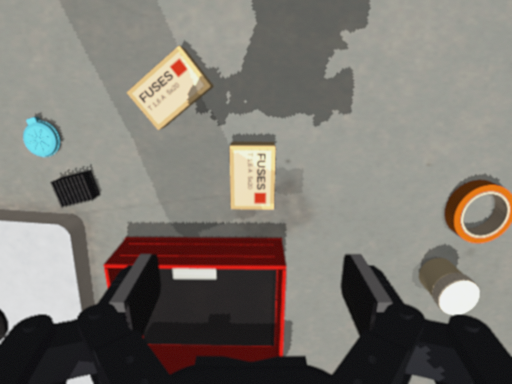

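The wrist view shows the target carton at px (252,176), directly below the open gripper. The lid is back and the box interior is clear.

Call:
step_arm:
  steps:
    - {"xyz": [0, 0, 35], "yaw": 0}
    - {"xyz": [0, 0, 35], "yaw": 0}
    - {"xyz": [0, 0, 35], "yaw": 0}
    - {"xyz": [0, 0, 30], "yaw": 0}
    - {"xyz": [0, 0, 20], "yaw": 0}
    - {"xyz": [0, 0, 7], "yaw": 0}
    - {"xyz": [0, 0, 0], "yaw": 0}
    - {"xyz": [0, 0, 0], "yaw": 0}

```text
clock: 13.43
ee_pos: [0.3491, 0.3333, 0.0158]
tcp_rot: [-0.894, 3.009, -0.015]
force: [0.3, 1.0, -0.2]
grip_width: 0.0855
finger_force: 0.0
```

```bash
python3 -c "
from h import *
where()"
```

```text
t 13.4333 box mm [-144.1   52.    15.8] tool y az-boxy -0.34 tilt [ 0.005 -0.009] F [ 0.3  1.  -0.2] q [-0.44  0.48 -0.46  1.95  0.31  0.79  1.07]
```

Call:
step_arm:
  steps:
    - {"xyz": [2, 1.5, 4], "yaw": 0}
    - {"xyz": [1, 0, 2.5], "yaw": 0}
    - {"xyz": [0, 0, 0], "yaw": 0}

```text
clock: 13.68
ee_pos: [0.3446, 0.3319, 0.0093]
tcp_rot: [-0.895, 3.009, -0.017]
force: [0.9, 0.4, -0.4]
grip_width: 0.085
finger_force: 0.0
```

Call:
step_arm:
  steps:
    - {"xyz": [0, 0, 0], "yaw": 0}
    - {"xyz": [0, 0, 0], "yaw": 0}
    - {"xyz": [0, 0, 0], "yaw": 0}
    - {"xyz": [0, 0, 0], "yaw": 0}
    - {"xyz": [0, 0, 0], "yaw": 0}
    - {"xyz": [0, 0, 0], "yaw": 0}
  fingers: 255
  grip_force: 25

```text
clock: 14.18
ee_pos: [0.3449, 0.3319, 0.0092]
tcp_rot: [-0.895, 3.009, -0.017]
force: [-0.1, 0.1, 3.1]
grip_width: 0.0417
finger_force: 26.3
```

```bash
python3 -c "
from h import *
where()"
```

```text
t 14.1833 box mm [-148.3   53.1    9.2] tool y az-boxy -0.32 tilt [ 0.005 -0.01 ] F [-0.1  0.1  3.1] q [-0.45  0.48 -0.46  1.96  0.31  0.77  1.06]
```

Call:
step_arm:
  steps:
    - {"xyz": [0, 0, -20], "yaw": 0}
    - {"xyz": [0, 0, -30], "yaw": 0}
    - {"xyz": [0, 0, -35], "yaw": 0}
    - {"xyz": [0, 0, -25], "yaw": 0}
    - {"xyz": [-30, -12, 0], "yaw": 0}
    - {"xyz": [-35, -14, 0], "yaw": 0}
    - {"xyz": [-35, -14, 0], "yaw": 0}
    - {"xyz": [-33, -13, 0], "yaw": 0}
    - {"xyz": [0, 0, 0], "yaw": 0}
    - {"xyz": [0, 0, 0], "yaw": 0}

```text
clock: 15.02
ee_pos: [0.4861, 0.3599, 0.1176]
tcp_rot: [0.89, -3.012, 0.018]
force: [-0.7, 0.4, -0.5]
grip_width: 0.0419
finger_force: 25.9
```

```bash
python3 -c "
from h import *
s,_=where();print(s['grip_width'],s['finger_force'])"
```

```text
t 15.0167 box mm [-15.1  -1.3 117.6] tool y az-boxy -0.52 tilt [ 0.003 -0.011] F [-0.7  0.4 -0.5] q [-0.37  0.56 -0.45  1.51  0.27  1.14  1.27]
0.04191529418542867 25.909279882907867
```

Call:
step_arm:
  steps:
    - {"xyz": [0, 0, 25], "yaw": 0}
    - {"xyz": [0, 0, 30], "yaw": 0}
    - {"xyz": [0, 0, 25], "yaw": 0}
    - {"xyz": [0, 0, 15], "yaw": 0}
    - {"xyz": [0, 0, 0], "yaw": 0}
    - {"xyz": [0, 0, 0], "yaw": 0}

```text
clock: 15.52
ee_pos: [0.4827, 0.3598, 0.0234]
tcp_rot: [0.897, -3.009, 0.018]
force: [0.6, 0.3, 0.0]
grip_width: 0.0413
finger_force: 25.9
```

Call:
step_arm:
  steps:
    - {"xyz": [0, 0, 3], "yaw": 0}
    - {"xyz": [0, 0, 3], "yaw": 0}
    - {"xyz": [0, 0, 2.5], "yaw": 0}
    - {"xyz": [0, 0, 0], "yaw": 0}
    - {"xyz": [0, 0, 0], "yaw": 0}

```text
clock: 15.93
ee_pos: [0.485, 0.36, 0.0159]
tcp_rot: [-0.895, 3.01, -0.017]
force: [0.4, -0.1, -1.3]
grip_width: 0.0415
finger_force: 25.9
```

Call:
step_arm:
  steps:
    - {"xyz": [0, 0, 1.5], "yaw": 0}
    - {"xyz": [0, 0, 1], "yaw": 0}
    - {"xyz": [0, 0, 0.5], "yaw": 0}
    - {"xyz": [0, 0, 0], "yaw": 0}

```text
clock: 16.27
ee_pos: [0.4851, 0.3601, 0.0132]
tcp_rot: [-0.895, 3.01, -0.017]
force: [-1.3, -0.9, 4.3]
grip_width: 0.0416
finger_force: 26.4
```

Call:
step_arm:
  steps:
    - {"xyz": [0, 0, 0], "yaw": 0}
    - {"xyz": [0, 0, 0], "yaw": 0}
    - {"xyz": [0, 0, 0], "yaw": 0}
    - {"xyz": [0, 0, 0], "yaw": 0}
    - {"xyz": [0, 0, 0], "yaw": 0}
  fingers: 80

```text
clock: 16.68
ee_pos: [0.4848, 0.3598, 0.0123]
tcp_rot: [-0.895, 3.011, -0.017]
force: [-0.9, 0.2, 0.1]
grip_width: 0.0587
finger_force: 0.0
```

Call:
step_arm:
  steps:
    - {"xyz": [0, 0, -10], "yaw": 0}
    - {"xyz": [0, 0, -25], "yaw": 0}
    - {"xyz": [0, 0, -35], "yaw": 0}
    - {"xyz": [0, 0, -35], "yaw": 0}
    - {"xyz": [20, 0, -35], "yaw": 0}
    - {"xyz": [35, 0, -20], "yaw": 0}
    - {"xyz": [35, 0, 0], "yaw": 0}
    - {"xyz": [35, 0, 0], "yaw": 0}
    - {"xyz": [0, 0, 0], "yaw": 0}
    - {"xyz": [0, 0, 0], "yaw": 0}

```text
clock: 17.52
ee_pos: [0.3776, 0.2919, 0.1732]
tcp_rot: [-0.897, 3.01, -0.021]
force: [0.2, 0.1, 1.0]
grip_width: 0.0589
finger_force: 0.0
```

```bash
python3 - <<'E'
from h import *
s,_=where();print(s['grip_width'],s['finger_force']);prof()
p,d=capture('wrist');q,e=capture('top')
cv2.imwrite('pics/i.png',np.hstack([cv2.resize(p,(400,300)),cv2.resize(q[60:270,120:400],(400,300))]))
h=cv2.cvtColor(p,cv2.COLOR_BGR2HSV);m=cv2.inRange(h,(12,40,60),(35,190,255));m=cv2.morphologyEx(m,cv2.MORPH_CLOSE,np.ones((5,5)))
for c in cv2.findContours(m,0,2)[0]:
    if cv2.contourArea(c)>400:
        r=cv2.minAreaRect(c);v=np.array([to_box(x) for x in bydepth('wrist',[r[0]],d,s)]);b=np.array([to_box(x) for x in onz('wrist',cv2.boxPoints(r),.028,s)]);print(r,v.round(1),b.round(0).tolist())
E
```

```text
t 17.5167 box mm [-143.1    1.7  173.2] tool y az-boxy -0.25 tilt [ 0.005 -0.012] F [0.2 0.1 1. ] q [-0.27  0.26 -0.52  1.79  0.15  1.14  1.31]
0.05891232099974923 0.0
top
60 50 x [-74.  74.  79.]
75 15 x [78. 80. 82.]
90 17 x [80. 82. 84.]
105 18 x [82. 84. 87.]
120 16 x [84. 86. 89.]
135 19 x [86. 88. 90.]
150 19 x [89. 90. 92.]
165 21 x [90. 91. 93.]
180 22 x [92. 94. 95.]
195 2000 x [ 96. 116. 140.]
scene
60 96 x [-70. 105. 121.]
75 65 x [103. 114. 124.]
90 67 x [103. 113. 126.]
105 83 x [103. 115. 127.]
120 90 x [103. 116. 130.]
135 93 x [103. 117. 131.]
150 111 x [103. 118. 133.]
165 56 x [110. 121. 136.]
180 45 x [114. 123. 137.]
195 65 x [121. 132. 140.]
((250.5, 297.0), (46.0, 43.0), 90.0) [[-15.9  -0.4  27.1]] [[-44.0, -22.0, 28.0], [-44.0, 21.0, 28.0], [13.0, 22.0, 28.0], [13.0, -24.0, 28.0]]
((486.91265869140625, 270.66357421875), (41.033531188964844, 39.93605422973633), 37.5685920715332) [[-43.9 245.3  24.4]] [[-43.0, 213.0, 28.0], [-79.0, 230.0, 28.0], [-49.0, 272.0, 28.0], [-11.0, 256.0, 28.0]]
((226.94589233398438, 76.85647583007812), (54.13395309448242, 77.12632751464844), 50.90614318847656) [[-231.8  -19.1   23.6]] [[-229.0, -58.0, 28.0], [-266.0, -8.0, 28.0], [-234.0, 20.0, 28.0], [-195.0, -31.0, 28.0]]
```

View pics/i.png

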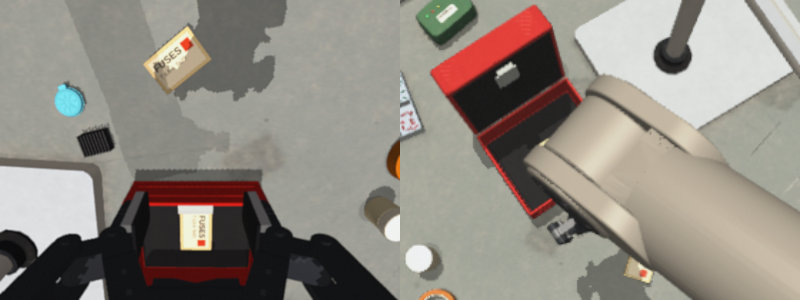

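The left half (wrist view) shows the carton flat on the box floor at (196,230), right way up; its top is 27–28 mm above the bench and it is centred at about (-16, 0) mm. The lid leans back at about 1.70 rad, the heat sink and chip case look undisturbed, and the arm is clear, so I'm handing in.

```bash
python3 -c "
from cell import *
print(close_job())"
```

```text
the job is handed in; nothing more can be done
None
```

The job is handed in: the carton lies flat and right way up on the box floor, released and clear of the robot, with the lid standing open at about 1.70 rad and the heat sink and chip case not touched; the hand-in call did not report a verdict.

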